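Park the sprung polishing arm on its latch

ROBOT

A 6-joint arm with a two-finger parallel gripper is mounted at the origin on the work surface. World frame = base frame: x ahead of the robot, y to its left, z up, the work surface at z = 0. Lengths are in m, angles in rad, forces in N, time in s.
With the tool pointing down it reaches from about 0.425 to 0.95 m from the base axis. Payload 3.5 kg.
Tool frame: the origin (TCP) lies at the very end of the fingers, on their centre line; the grasp point (between the pads) lies 19 mm behind it; y points along the fingers, z is the direction in which the jaws open and shut, and the axes are right-handed (so a half turn about y gives the same grasp; the last joint's range is limited). The gripper opens to 85 mm and grips with 20 to 120 N. Pads are 22 mm wide; open, the fingers measure 114 mm over their backs; the gripper's body (76 mm by 85 mm) begins 54 mm behind the grasp point. The pads swing forward as they close: fully open they stand 13 mm farther back than shut.
Start: joints at [0.986, 0.286, 1.577, -0, 1.279, -0.15], TCP at [0.284, 0.612, 0.231] pointing down, gripper open.
Joint ranges: [-2.77, 2.77], [-0.9, 2.22], [0.21, 2.48], [-1.53, 4.67], [0.24, 2.81], [-2.84, 2.84]. Speed limits (rad/s): [2.79, 2.79, 3.14, 3.14, 3.14, 3.14].

INTERFACE

Orientations are given as a unit quaternion [x, y, z, w].
In Python, from plant import ctrl, cams gives the robot as it stands.
- The arm moves only by the tool play_rows, never from a script. Its argument "steps" is a list of rows, each an object of numbers: "claw": the finger opening in cm, from 0 to 8.54; "tx", "ty", "tz": the shift along the tool's x, y, z in cm; "ax", "ay", "az": the turn, a rotation vector about the tool's x, y, z in degrees. A call has 1 to 12 rows; each row is the pose to reach, as a shift and turn from the pose commanded when the call began, along the tool's axes at that moment; what a row does not reach only later rows make up. A row lasts 1/12 s, in which the tool goes at most 41.7 mm and 7.16 degrees, less where a joint would pass 70% of its speed; a pose out of reach is approached as far as the arm can. A call with a gripper value outside its range is refused whole. The fingers move at their own pace and stop on an object; "grip_force" is the grip in N (left out, the last holds). Time passes only in rows, so rows that repeat a pose let the fingers close. It gives the time, the measured TCP pose, the force and the opening at its end, in the units of the state.
- ctrl.get_state(): the state, without advancing time (a new reading comes with each control period).
- cams.read_camera(name): name is "side" or "top" or "wrist"; returns (picture, depth): 480x640x3 uint8, blue, green, red; 480x640 float32, m along the optical axis (not along the pixel's ray), 0 where there is no reading.
- cams.camera_model(name): a dict with "intrinsics" (3x3 intrinsics, pixels), "rvec" (rotation vector, rad) and "tvec" (3), from world to camera coordinates, as OpenCV has them; the wrist camera has in their place "tool_from_camera" (4x4, takes a point from camera to tool coordinates, whose origin is the TCP and whose axes are the tool frame's). Camera axes: x right, y down, z forward; pixel columns grow to the right and rows downward; lengths in m; the calibration is good to about 2 mm. The wrist camera is an equidistant fisheye: a pixel r from the principal point sees the ray r / f radians off the axis. A picture is of the moment at which its call begins: read the wrist's pose just before it. camera_model takes no time and is no camera call.
- ctrl.sign_off(): hands the job in, once; it reports no verdict.
The state is a dict: "time": time; "qpos": joint angles; "dq": joint speeds; "joint_efforts": joint torques, N m; "eef_pos": TCP position; "tcp_rot": TCP orientation; "contact_force": force on the tool from outside, world axes, zero at the start; "wrist_torque": the same for the moment, N m; "opening": opening from 0.0 (shut) to 1.0 (fully open).
Only numpy, scipy, OpenCV 4.12 (cv2) and the standard library are available. Lean on these libraries where they do the work, as an engineer would, in place of code of your own. Each camera call takes 0.05 s, during which the arm holds its last target.

TASK

Swing the spring-loaded polishing arm away from the copper disc by its orange knob and, holding it against its spring, push the orange knob fully down into the yellow-floored pocket, so that the arm stays parked when you let go. Leave the clamp stand with the black knob, the box of stone slabs and the tape roll where they are.

Things in the scene. Friction and masses are not known exactly. Their poses are not given: they have to be found in the camera images.
- fixture: Polishing fixture: dark red base plate 340 x 310 mm, 26 mm thick, fixed on the bench. Origin on its underside, below the pivot, z up; +x points towards the side with the copper disc (radius 56 mm), away from the latch. A steel two-ended lever turns level about the pivot, 60 to 80 mm above the bench: one end carries the orange plunger, the other a stone holder (106 mm tall) resting over the disc.
- pivot (a point): Centre line of the lever's upright pivot post (dark steel, brass coil spring round it, top 114 mm above the bench). The point lies 50 mm above the bench. The orange plunger and the pocket are each 130 mm from this line.
- plunger_knob (a point): Centre of the upright orange knob, 28 mm diameter, 38 mm tall, on a 12 mm stem. Raised (as it starts) it is 115 mm above the bench, its underside 20 mm above the lever's round end (38 mm wide, top at 76 mm); fully down, 18 mm lower. The stem goes through the lever; its lower tip is the latch pin, 4 mm above the aluminium plate while raised. The knob may turn in the fingers.
- pocket (a point): Middle of the latch pocket, 50 mm above the bench, level with the top of the curved aluminium plate (50 mm wide, 24 mm tall) under the plunger's path. Yellow floor; the plate's square end is the latch shoulder. Pushed down within 20 mm either side of this point along the arc, the pin drops in; before it, the pin meets the plate. Let go, the spring leans the pin on the shoulder.
- swing_arm (a joint): Turn of the lever about the pivot in rad, counter-clockwise seen from above: 0 at rest (stone over the copper disc, orange knob on the left seen from the robot), end stop at 1.35. The pocket's middle is at 1.15 and the pin, dropped in, leans on the shoulder at 0.95. A torsion spring always drives it back to 0: at the knob it takes about 3 N at the start and 6 N at the pocket.
- plunger (a joint): Downward travel of the orange plunger in m: 0 raised, 0.018 fully down. It slides stiffly (about 4 N) and stays where it is left.
- clamp_stand: Bystander: loose aluminium block 60 x 60 x 22 mm with an upright stem and a black knob of the same shape as the orange one, 96 mm tall in all. Origin at the centre of its underside.
- slab_box: Bystander: loose small cardboard box 90 x 75 mm, 40 mm tall, with five upright stone slabs in it, about 52 mm tall. Origin at the centre of its underside.
- tape_roll: Bystander: loose black roll of tape lying flat, 84 mm diameter, 25 mm tall. Origin at the centre of its underside.

How it is judged:
By the outcome, as a careful person would: the job done as asked, in the order asked, and still so for the second after the job is handed in, with the robot touching nothing.
It also fails if it takes over 35 s, if anything falls off the work surface, if the arm or the gripper's body presses on something with over 40 N, if the wrist force passes 120 N, or if a joint passes its speed limit or range.

## Working session

There is one attempt and no reset: what is moved stays moved. The work goes in short steps, Python scripts to look and compute and a tool call to move; the robot and the scene stay as the last step left them, time stands still between calls to the robot, and variables do not carry over. Pictures are saved under pics/ and viewed, and the job is handed in when it is done.

Besides the shell and the picture viewer there is one more tool, called after ">>>" as name([rows], argument=value, ...), one row to a line, values as JSON. play_rows: Moves the arm, as the interface text tells. Its arguments: {"type":"object","properties":{"steps":{"type":"array","items":{"type":"object","properties":{"claw":{"type":"number"},"tx":{"type":"number"},"ty":{"type":"number"},"tz":{"type":"number"},"ax":{"type":"number"},"ay":{"type":"number"},"az":{"type":"number"}}}},"grip_force":{"type":"number"}},"required":["steps"]}

```bash
mkdir -p pics; ls
python3 - <<'E'
from plant import ctrl, cams
import cv2
s=ctrl.get_state(); print(s)
for n in ("top","side"):
    p,d=cams.read_camera(n); cv2.imwrite(f"pics/{n}0.png",p)
    import numpy as np; np.save(f"pics/{n}0.npy",d)
    print(cams.camera_model(n))
E
```

```text
pics
{'time': 0.0, 'qpos': array([ 9.86041803e-01,  2.87165563e-01,  1.57817709e+00, -9.62251453e-06,
        1.27860806e+00, -1.50021044e-01]), 'dq': array([-4.53555962e-04,  5.03383930e-05,  1.21751112e-04,  3.05878477e-04,
        1.02574137e-03,  6.38621841e-04]), 'joint_efforts': array([-5.98316019e-04, -4.05973291e+01, -2.92629147e+01, -9.04481703e-05,
        5.63705689e-03,  8.69424639e-06]), 'eef_pos': array([0.28390896, 0.61166258, 0.2299472 ]), 'tcp_rot': array([ 0.69124662, -0.15278934,  0.15219652, -0.68968815]), 'contact_force': array([-0.68466988, -0.0335015 ,  0.52569266]), 'wrist_torque': array([ 0.06771699, -0.00227178, -0.00521518]), 'opening': 0.998327139140674}
{'intrinsics': array([[536.58998195,   0.        , 323.16792   ],
       [  0.        , 536.58998195, 240.59948625],
       [  0.        ,   0.        ,   1.        ]]), 'rvec': array([ 2.11995378, -2.16726997,  0.16961933]), 'tvec': array([0.0359357 , 0.59196539, 1.2435705 ])}
{'intrinsics': array([[455.00995478,   0.        , 318.58755142],
       [  0.        , 455.00995478, 239.76975782],
       [  0.        ,   0.        ,   1.        ]]), 'rvec': array([ 2.16424903, -0.78672369,  0.35068586]), 'tvec': array([-0.41817859,  0.36069871,  0.59126468])}
```

View pics/top0.png

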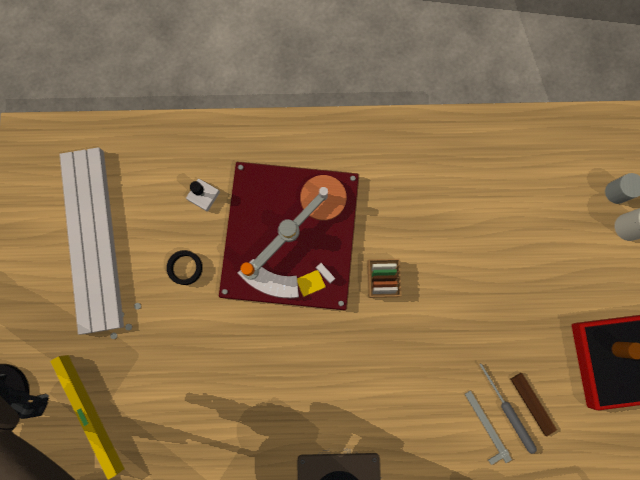

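View pics/side0.png

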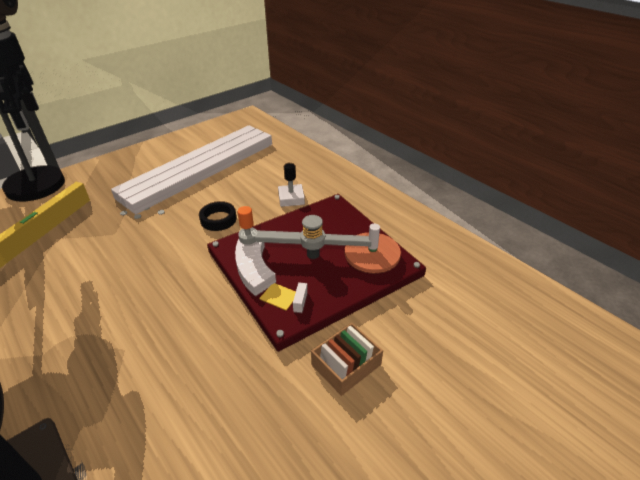

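The top view shows the orange knob at about (247,269), the pivot cap at (288,230) and the yellow pocket at (311,284). The black-knob stand is at (197,188), the tape at (184,267) and the slab box at (384,279). Next I convert these to world coordinates.

```bash
cat > h.py <<'E'
import numpy as np, cv2
from plant import ctrl, cams
def ray(name,u,v):
    m=cams.camera_model(name); R=cv2.Rodrigues(m["rvec"])[0]; t=m["tvec"]
    d=R.T@np.linalg.inv(m["intrinsics"])@np.array([u,v,1.]); c=-R.T@t
    return c,d
def at_z(name,u,v,z):
    c,d=ray(name,u,v); return c+d*(z-c[2])/d[2]
def at_d(name,u,v,D):
    c,d=ray(name,u,v); return c+d*D
def proj(name,P):
    m=cams.camera_model(name); return cv2.projectPoints(np.array(P,float).reshape(-1,1,3),m["rvec"],m["tvec"],m["intrinsics"],None)[0].reshape(-1,2)
E
python3 - <<'E'
from h import *
for n in("top","side"):
    p=cv2.imread(f"pics/{n}0.png"); d=np.load(f"pics/{n}0.npy")
    c=(p[150:320,170:410] if n=="top" else p[150:400,180:440])
    cv2.imwrite(f"pics/{n}0c.png",cv2.resize(c,None,fx=3 if n=="top" else 2.4,fy=3 if n=="top" else 2.4,interpolation=cv2.INTER_CUBIC)[:600,:800])
    hsv=cv2.cvtColor(p,cv2.COLOR_BGR2HSV)
    for nm,lo,hi in(("orange",(5,200,150),(14,255,255)),("yellow",(24,180,150),(35,255,255))):
        m=cv2.inRange(hsv,lo,hi); k,l,st,ce=cv2.connectedComponentsWithStats(m)
        for i in range(1,k):
            if st[i,4]>60: 
                u,v=ce[i]; print(n,nm,ce[i].round(1),st[i], at_d(n,u,v,d[int(v),int(u)]).round(4), np.median(d[l==i]))
d=np.load("pics/top0.npy")
print("top knob px",at_d("top",247,268,d[268,247]),"pivot",at_d("top",288,230,d[230,288]))
for u,v in((240,167),(353,178),(341,303),(224.5,292)): print("screw",at_z("top",u,v,.027).round(4))
E
```

```text
top orange [246.4 267.8] [241 263  12  11 103] [0.5217 0.1953 0.1323] 1.18849
top yellow [310.6 282.6] [298 270  27  26 431] [0.4937 0.0552 0.0298] 1.2901049
top yellow [ 66.8 384.2] [ 51 357  36  57 543] [0.271  0.6195 0.048 ] 1.2305583
top yellow [100.8 454.4] [ 85 431  31  48 494] [0.1166 0.5332 0.0534] 1.2075565
top knob px [0.52102415 0.19341005 0.135397  ] pivot [0.60791915 0.10279564 0.1156765 ]
screw [0.7853 0.2255 0.027 ]
screw [ 0.751  -0.0548  0.027 ]
screw [ 0.4434 -0.0166  0.027 ]
screw [0.4758 0.2623 0.027 ]
```

```bash
python3 -c "
from plant import cams
print(cams.camera_model('wrist'))"
```

```text
{'intrinsics': array([[371.64829954,   0.        , 320.66630555],
       [  0.        , 371.64829954, 240.1039488 ],
       [  0.        ,   0.        ,   1.        ]]), 'tool_from_camera': array([[-5.26990152e-04,  9.65576768e-01,  2.60117719e-01,
        -6.62505209e-02],
       [ 5.81048256e-04, -2.60117416e-01,  9.65576819e-01,
        -1.42944946e-01],
       [ 9.99999692e-01,  6.59990421e-04, -4.23967381e-04,
        -4.40596564e-04],
       [ 0.00000000e+00,  0.00000000e+00,  0.00000000e+00,
         1.00000000e+00]])}
```

View pics/top0c.png

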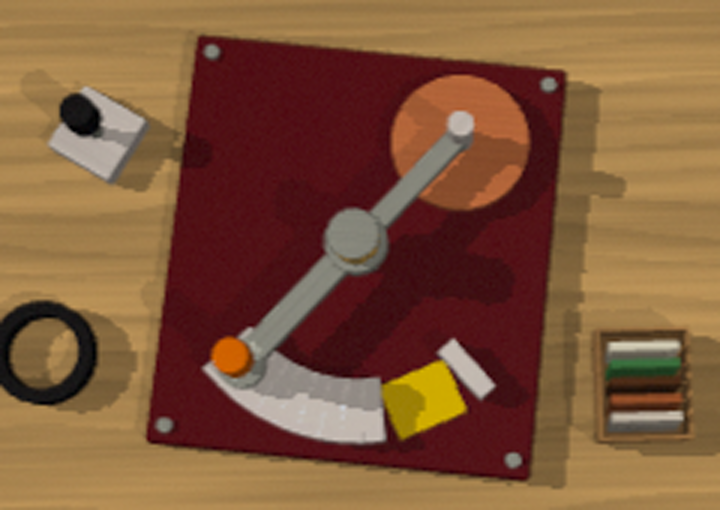

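View pics/side0c.png

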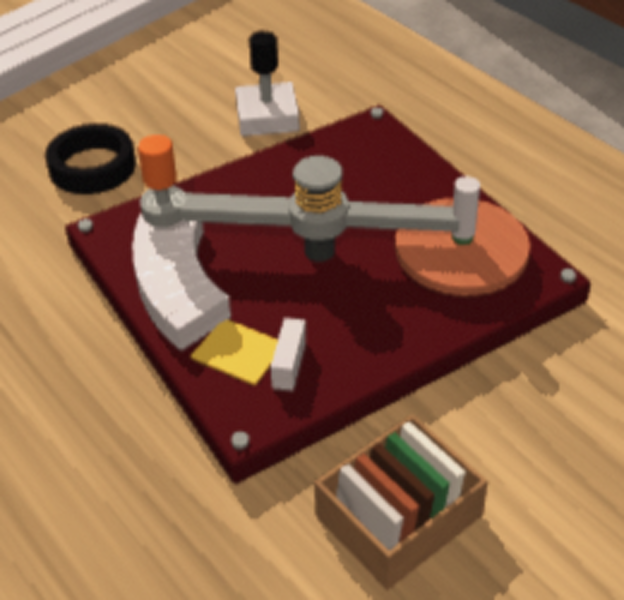

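Crops: knob top disc centre is at top px (247.2,268.9) and pivot cap at (287.8,228.3). In the side view the knob middle is at about (245.2,217.5) and the pivot cap top at (312,222).

Run:
```python
from h import *
K=at_z("top",247.2,268.9,.134); P=at_z("top",287.8,228.3,.114); S=at_z("top",323.4,191.7,.106)
K2=at_z("side",245.2,217.5,.115);P2=at_z("side",312,222.5,.114)
Y=at_z("top",310.6,282.8,.027)
print("knob",K,K2,"piv",P,P2,"stone",S)
r=lambda a,b:(np.hypot(*(a-b)[:2]),np.arctan2(*(a-b)[1::-1]))
print(r(K,P),r(K2,P2),r(S,P),r(Y,P))
# angles: pocket
for Pv,Kn in((P,K),((P+P2)/2,(K+K2)/2)):
    a=r(Kn,Pv)[1]
    for q in(.95,1.15):print(q,Pv[:2]+.13*np.array([np.cos(a+q),np.sin(a+q)]))
print("Y",Y)
s=ctrl.get_state()
from scipy.spatial.transform import Rotation as R
print(R.from_quat(s["tcp_rot"]).as_matrix().round(3))
```

```text
knob [0.51915922 0.19316006 0.134     ] [0.52234463 0.1956411  0.115     ] piv [0.6121595  0.10330335 0.114     ] [0.61207629 0.10049892 0.114     ] stone [0.69804738 0.02014681 0.106     ]
(np.float64(0.12931852133775615), np.float64(2.3733841745802664)) (np.float64(0.13078151573349223), np.float64(2.3269368133958106)) (np.float64(0.1195480562910523), np.float64(-0.7692420566151514)) (np.float64(0.12815201581774863), np.float64(-2.757546905519748))
0.95 [0.48430172 0.07980041]
1.15 [0.49151968 0.05486748]
0.95 [0.48374614 0.08139037]
1.15 [0.49037989 0.05629568]
Y [0.49334254 0.05528805 0.027     ]
[[ 0.907 -0.001  0.421]
 [-0.421 -0.002  0.907]
 [-0.    -1.    -0.002]]
```

Triangulation agrees within about 3 mm: the pivot is at (0.612,0.102), the knob at (0.520,0.194) with radius 0.130, and the computed pocket (0.491,0.056) matches the yellow patch. I'll move most of the way over the knob and yaw the jaws toward the tangent.

>>> play_rows([
  {"tx":2,"tz":-1.5,"ay":-1,"claw":8.5},
  {"tx":5,"tz":-3.6,"ay":-3},
  {"tx":8,"tz":-5.8,"ay":-5},
  {"tx":11.5,"tz":-8.3,"ay":-7},
  {"tx":15,"tz":-10.8,"ay":-9},
  {"tx":18.5,"tz":-13.3,"ay":-11},
  {"tx":22,"tz":-15.8,"ay":-13},
  {"tx":25.5,"tz":-18.3,"ay":-15},
  {"tx":29,"tz":-20.8,"ay":-17},
  {"tx":31.5,"tz":-22.6,"ay":-18},
  {"tx":33,"tz":-23.7,"ay":-18},
  {"tx":33,"tz":-23.7,"ay":-18},
])

```text
invalid input at $.steps[0]: expected keys claw, tx, ty, tz, ax, ay, az
```

>>> play_rows([
  {"tx":2,"ty":0,"tz":-1.5,"ax":0,"ay":-1,"az":0,"claw":8.5},
  {"tx":5,"ty":0,"tz":-3.6,"ax":0,"ay":-3,"az":0,"claw":8.5},
  {"tx":8,"ty":0,"tz":-5.8,"ax":0,"ay":-5,"az":0,"claw":8.5},
  {"tx":11.5,"ty":0,"tz":-8.3,"ax":0,"ay":-7,"az":0,"claw":8.5},
  {"tx":15,"ty":0,"tz":-10.8,"ax":0,"ay":-9,"az":0,"claw":8.5},
  {"tx":18.5,"ty":0,"tz":-13.3,"ax":0,"ay":-11,"az":0,"claw":8.5},
  {"tx":22,"ty":0,"tz":-15.8,"ax":0,"ay":-13,"az":0,"claw":8.5},
  {"tx":25.5,"ty":0,"tz":-18.3,"ax":0,"ay":-15,"az":0,"claw":8.5},
  {"tx":29,"ty":0,"tz":-20.8,"ax":0,"ay":-17,"az":0,"claw":8.5},
  {"tx":31.5,"ty":0,"tz":-22.6,"ax":0,"ay":-18,"az":0,"claw":8.5},
  {"tx":33,"ty":0,"tz":-23.7,"ax":0,"ay":-18,"az":0,"claw":8.5},
  {"tx":33,"ty":0,"tz":-23.7,"ax":0,"ay":-18,"az":0,"claw":8.5},
])

```text
time: 1.1
eef_pos: [0.4853, 0.2548, 0.2309]
tcp_rot: [0.706, -0.044, 0.044, -0.705]
contact_force: [0.6, 0.2, 0.7]
opening: 1.0
```

```bash
cat >> h.py <<'E'
from scipy.spatial.transform import Rotation as Rot
def wproj(P,s):
    m=cams.camera_model("wrist");T=m["tool_from_camera"]
    W=np.eye(4);W[:3,:3]=Rot.from_quat(s["tcp_rot"]).as_matrix();W[:3,3]=s["eef_pos"]
    M=W@T
    p=np.linalg.inv(M)@np.array([*P,1.]);th=np.arctan2(np.hypot(p[0],p[1]),p[2]);ph=np.arctan2(p[1],p[0]);K=m["intrinsics"]
    return np.array([K[0,2]+K[0,0]*th*np.cos(ph),K[1,2]+K[1,1]*th*np.sin(ph)])
def wz(u,v,z,s):
    m=cams.camera_model("wrist");T=m["tool_from_camera"];K=m["intrinsics"]
    W=np.eye(4);W[:3,:3]=Rot.from_quat(s["tcp_rot"]).as_matrix();W[:3,3]=s["eef_pos"];M=W@T
    a=np.array([(u-K[0,2])/K[0,0],(v-K[1,2])/K[1,1]]);th=np.hypot(*a)
    d=M[:3,:3]@np.array([*(np.sin(th)*a/th),np.cos(th)]);return M[:3,3]+d*(z-M[2,3])/d[2]
def to_tool(d,s): return Rot.from_quat(s["tcp_rot"]).inv().apply(d)*100
E
python3 - <<'E'
from h import *
s=ctrl.get_state();p,d=cams.read_camera("wrist");cv2.imwrite("pics/w1.png",p)
print(s["eef_pos"],wproj((.5205,.194,.134),s),wproj((.612,.102,.114),s))
hsv=cv2.cvtColor(p,cv2.COLOR_BGR2HSV)
m=cv2.inRange(hsv,(5,200,130),(14,255,255));k,l,st,ce=cv2.connectedComponentsWithStats(m)
for i in range(1,k):
    if st[i,4]>60: print(ce[i],st[i])
s=ctrl.get_state();print(s["eef_pos"],to_tool(np.array([.5205,.194,.20])-s["eef_pos"],s))
E
```

```text
[0.48530331 0.25482198 0.23087676] [243.19041548 299.81918111] [173.93648111 387.90832438]
[255.31804281 283.18195719] [231 268  40  50 654]
[0.48430248 0.25656177 0.23083286] [ 4.37134971  3.08041967 -5.7577187 ]
```

View pics/w1.png

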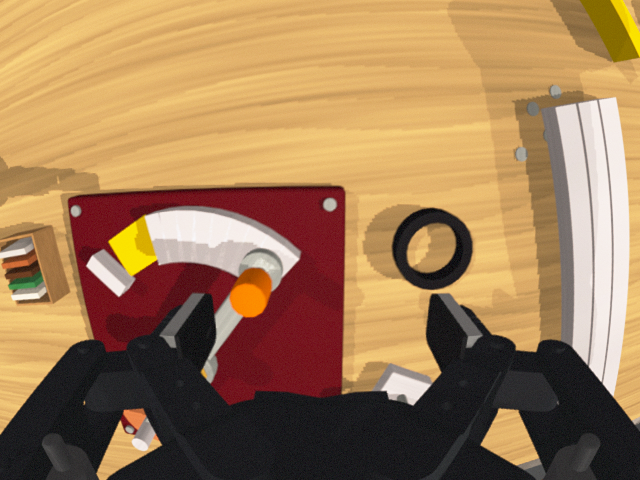

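The wrist view shows the knob's top face around (249,297) and stem base near (260,265). The fingertips are at (200,300) and (445,300). The prediction was (243,300), so I check the offset.

Run:
```python
from h import *
p=cv2.imread("pics/w1.png");cv2.imwrite("pics/w1c.png",cv2.resize(p[230:350,190:310],None,fx=5,fy=5,interpolation=cv2.INTER_CUBIC))
s=ctrl.get_state();print(s["eef_pos"],wproj((.5205,.194,.134),s),wproj((.5205,.194,.096),s)); print(wz(249,297,.134,s))
```

```text
[0.48430248 0.25656177 0.23083286] [240.90489491 301.39630744] [250.2250728  282.15358333]
[0.51769256 0.20061534 0.134     ]
```

View pics/w1c.png

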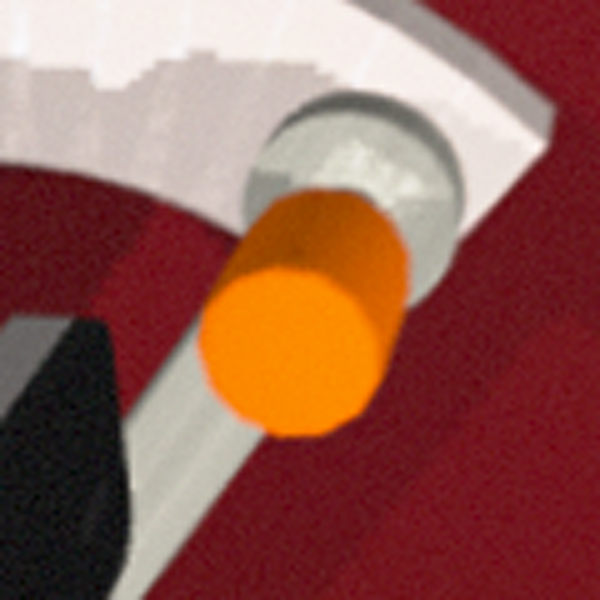

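>>> play_rows([
  {"tx":1,"ty":0.6,"tz":-1.2,"ax":0,"ay":0,"az":0,"claw":8.5},
  {"tx":2.2,"ty":1.5,"tz":-2.9,"ax":0,"ay":0,"az":0,"claw":8.5},
  {"tx":3.4,"ty":2.4,"tz":-4.5,"ax":0,"ay":0,"az":0,"claw":8.5},
  {"tx":4.4,"ty":3,"tz":-5.7,"ax":0,"ay":0,"az":0,"claw":8.5},
  {"tx":4.4,"ty":3,"tz":-5.7,"ax":0,"ay":0,"az":0,"claw":8.5},
  {"tx":4.4,"ty":3,"tz":-5.7,"ax":0,"ay":0,"az":0,"claw":8.5},
  {"tx":4.4,"ty":3,"tz":-5.7,"ax":0,"ay":0,"az":0,"claw":8.5},
])

```text
time: 1.73
eef_pos: [0.52, 0.1976, 0.2014]
tcp_rot: [-0.706, 0.042, -0.042, 0.706]
contact_force: [-0.1, 0.4, -0.5]
opening: 0.995
```

Run:
```python
from h import *
s=ctrl.get_state();p,d=cams.read_camera("wrist");cv2.imwrite("pics/w2.png",p);s2=ctrl.get_state()
print(s["eef_pos"],s2["eef_pos"],wproj((.5205,.195,.134),s))
p2,d=cams.read_camera("side");cv2.imwrite("pics/s2.png",p2)
```

```text
[0.52003752 0.19762711 0.20144771] [0.52010335 0.19770408 0.20170348] [316.83553055 257.19878328]
```

View pics/w2.png

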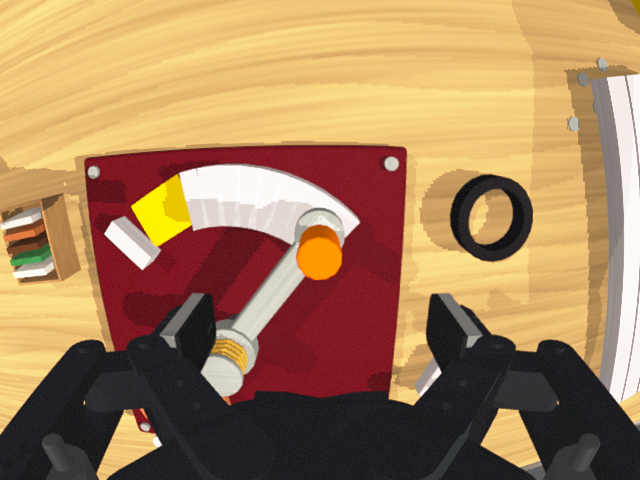

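View pics/s2.png

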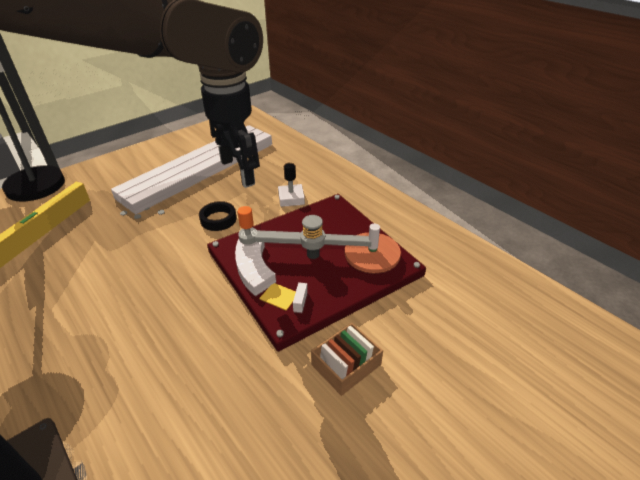

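The knob's top face is at (320,260) against a prediction of (317,257), so it is centred between the fingers to about 1–2 mm. I descend 10 cm and then close.

>>> play_rows([
  {"tx":0,"ty":1,"tz":0,"ax":0,"ay":0,"az":0,"claw":8.5},
  {"tx":0,"ty":3,"tz":0,"ax":0,"ay":0,"az":0,"claw":8.5},
  {"tx":0,"ty":5,"tz":0,"ax":0,"ay":0,"az":0,"claw":8.5},
  {"tx":0,"ty":7,"tz":0,"ax":0,"ay":0,"az":0,"claw":8.5},
  {"tx":0,"ty":8.5,"tz":0,"ax":0,"ay":0,"az":0,"claw":8.5},
  {"tx":0,"ty":9.5,"tz":0,"ax":0,"ay":0,"az":0,"claw":7},
  {"tx":0,"ty":10,"tz":0,"ax":0,"ay":0,"az":0,"claw":6},
  {"tx":0,"ty":10,"tz":0,"ax":0,"ay":0,"az":0,"claw":5},
  {"tx":0,"ty":10,"tz":0,"ax":0,"ay":0,"az":0,"claw":4},
], grip_force=50)

```text
time: 2.58
eef_pos: [0.5209, 0.1966, 0.1018]
tcp_rot: [-0.706, 0.042, -0.043, 0.706]
contact_force: [-0.1, 0.8, -0.1]
opening: 0.479
```

Run:
```python
from h import *
s=ctrl.get_state();p,d=cams.read_camera("wrist");cv2.imwrite("pics/w3.png",p)
print(s["eef_pos"],s["opening"],s["contact_force"])
```

```text
[0.52089786 0.19659879 0.10176578] 0.4786499544106716 [-0.05037151  0.76002805 -0.07989284]
```

View pics/w3.png

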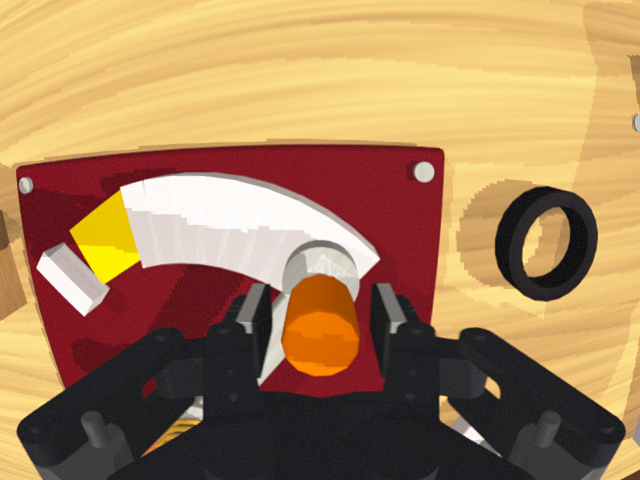

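The knob (320,340) is centred between the pads (at 262 and 385). I close on it.

>>> play_rows([
  {"tx":0,"ty":0,"tz":0,"ax":0,"ay":0,"az":0,"claw":3.2},
  {"tx":0,"ty":0,"tz":0,"ax":0,"ay":0,"az":0,"claw":2},
  {"tx":0,"ty":0,"tz":0,"ax":0,"ay":0,"az":0,"claw":1.5},
  {"tx":0,"ty":0,"tz":0,"ax":0,"ay":0,"az":0,"claw":1.5},
  {"tx":0,"ty":0,"tz":0,"ax":0,"ay":0,"az":0,"claw":1.5},
], grip_force=50)

```text
time: 3.05
eef_pos: [0.5215, 0.1964, 0.1024]
tcp_rot: [-0.706, 0.042, -0.043, 0.706]
contact_force: [0.3, -0.4, 2.9]
opening: 0.31
```

Run:
```python
from h import *
s=ctrl.get_state();p,d=cams.read_camera("wrist");cv2.imwrite("pics/w4.png",p)
print(s["eef_pos"],s["opening"],s["contact_force"],s["tcp_rot"])
# plan: arc relative to commanded pose, constant yaw
P=np.array([.612,.102]);K=s["eef_pos"][:2];r=K-P
print(np.hypot(*r),np.arctan2(r[1],r[0]))
a0=2.355
for q in np.arange(.1,1.26,.05):
    c=P+.13*np.array([np.cos(a0+q),np.sin(a0+q)]); k0=P+.13*np.array([np.cos(a0),np.sin(a0)])
    t=to_tool(np.array([*(c-k0),0]),s);print(round(q,2),c.round(4),t.round(2))
```

```text
[0.52145081 0.19635282 0.10242815] 0.30980476285637054 [ 0.25624429 -0.38185495  2.89039917] [-0.70573539  0.04180059 -0.04339889  0.7059085 ]
0.13077312884991218 2.33562634870588
0.1 [0.5115 0.1844] [-0.75 -0.   -1.06]
0.15 [0.5075 0.1793] [-1.09 -0.   -1.62]
0.2 [0.5037 0.174 ] [-1.39 -0.   -2.19]
0.25 [0.5003 0.1685] [-1.67 -0.   -2.78]
0.3 [0.4971 0.1628] [-1.92 -0.01 -3.38]
0.35 [0.4942 0.157 ] [-2.13 -0.01 -3.99]
0.4 [0.4916 0.151 ] [-2.32 -0.01 -4.61]
0.45 [0.4893 0.1449] [-2.48 -0.01 -5.25]
0.5 [0.4873 0.1387] [-2.6  -0.01 -5.88]
0.55 [0.4856 0.1325] [-2.69 -0.01 -6.53]
0.6 [0.4843 0.1261] [-2.75 -0.01 -7.17]
0.65 [0.4832 0.1197] [-2.78 -0.01 -7.82]
0.7 [0.4825 0.1132] [-2.77 -0.01 -8.47]
0.75 [0.4821 0.1068] [-2.73 -0.01 -9.12]
0.8 [0.482  0.1003] [-2.66 -0.01 -9.77]
0.85 [0.4823 0.0938] [-2.560e+00 -1.000e-02 -1.041e+01]
0.9 [0.4828 0.0873] [-2.420e+00 -1.000e-02 -1.105e+01]
0.95 [0.4837 0.0809] [-2.260e+00 -1.000e-02 -1.167e+01]
1.0 [0.4849 0.0745] [-2.060e+00 -1.000e-02 -1.229e+01]
1.05 [0.4865 0.0682] [-1.83e+00 -1.00e-02 -1.29e+01]
1.1 [0.4883 0.0619] [-1.57e+00 -1.00e-02 -1.35e+01]
1.15 [0.4905 0.0558] [-1.290e+00 -1.000e-02 -1.408e+01]
1.2 [0.493  0.0498] [-9.700e-01 -1.000e-02 -1.465e+01]
1.25 [0.4957 0.0439] [-6.20e-01 -1.00e-02 -1.52e+01]
```

View pics/w4.png

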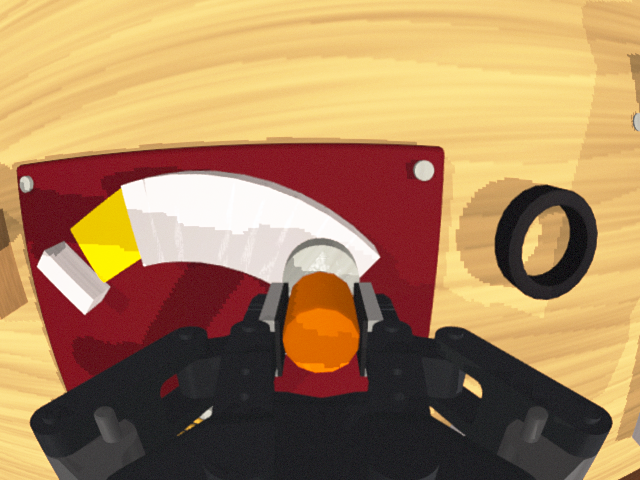

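Gripped at 0.31 opening (26 mm on a 28 mm knob). I now swing along the arc in tool axes, in two calls.

>>> play_rows([
  {"tx":-0.4,"ty":0,"tz":-0.5,"ax":0,"ay":0,"az":0,"claw":1.5},
  {"tx":-0.75,"ty":0,"tz":-1.06,"ax":0,"ay":0,"az":0,"claw":1.5},
  {"tx":-1.09,"ty":0,"tz":-1.62,"ax":0,"ay":0,"az":0,"claw":1.5},
  {"tx":-1.39,"ty":0,"tz":-2.19,"ax":0,"ay":0,"az":0,"claw":1.5},
  {"tx":-1.67,"ty":0,"tz":-2.78,"ax":0,"ay":0,"az":0,"claw":1.5},
  {"tx":-1.92,"ty":0,"tz":-3.38,"ax":0,"ay":0,"az":0,"claw":1.5},
  {"tx":-2.13,"ty":0,"tz":-3.99,"ax":0,"ay":0,"az":0,"claw":1.5},
  {"tx":-2.32,"ty":0,"tz":-4.61,"ax":0,"ay":0,"az":0,"claw":1.5},
  {"tx":-2.48,"ty":0,"tz":-5.25,"ax":0,"ay":0,"az":0,"claw":1.5},
  {"tx":-2.6,"ty":0,"tz":-5.88,"ax":0,"ay":0,"az":0,"claw":1.5},
  {"tx":-2.69,"ty":0,"tz":-6.53,"ax":0,"ay":0,"az":0,"claw":1.5},
  {"tx":-2.75,"ty":0,"tz":-7.17,"ax":0,"ay":0,"az":0,"claw":1.5},
], grip_force=50)

```text
time: 4.1
eef_pos: [0.4795, 0.1318, 0.0995]
tcp_rot: [-0.704, 0.046, -0.037, 0.708]
contact_force: [-6.7, 13.1, 3.5]
opening: 0.314
```

Run:
```python
from h import *
s=ctrl.get_state();p,d=cams.read_camera("wrist");cv2.imwrite("pics/w5.png",p)
print(s["eef_pos"],s["opening"],s["contact_force"],s["wrist_torque"])
P=np.array([.612,.102]);r=s["eef_pos"][:2]-P;print(np.hypot(*r),np.arctan2(r[1],r[0])%6.283-2.355)
```

```text
[0.47954826 0.1317511  0.0995061 ] 0.3143005929907092 [-6.66478387 13.08475966  3.46810957] [2.01509501 0.93883798 0.96189336]
0.13575194285551226 0.5656414605526368
```

View pics/w5.png

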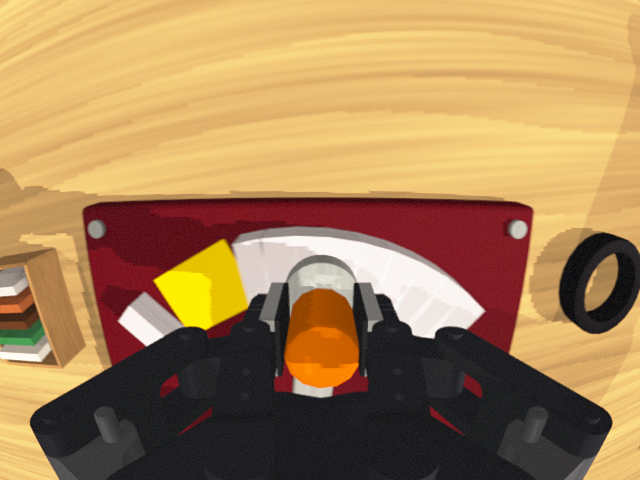

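The knob is still held between the pads and the lever follows at roughly 0.57 rad. The forces look larger than spring-only, so I hold briefly to separate motion effects.

>>> play_rows([
  {"tx":0,"ty":0,"tz":0,"ax":0,"ay":0,"az":0,"claw":1.5},
  {"tx":0,"ty":0,"tz":0,"ax":0,"ay":0,"az":0,"claw":1.5},
  {"tx":0,"ty":0,"tz":0,"ax":0,"ay":0,"az":0,"claw":1.5},
], grip_force=50)

```text
time: 4.4
eef_pos: [0.4796, 0.1318, 0.0994]
tcp_rot: [-0.704, 0.046, -0.037, 0.708]
contact_force: [-7.5, 12.1, 3.5]
opening: 0.312
```

Run:
```python
from h import *
s=ctrl.get_state();p,d=cams.read_camera("wrist");cv2.imwrite("pics/w6.png",cv2.resize(p[220:420,220:420],None,fx=3,fy=3))
p,d=cams.read_camera("side");cv2.imwrite("pics/s6.png",cv2.resize(p[120:320,160:420],None,fx=3,fy=3))
print(s["eef_pos"],s["opening"],s["contact_force"],s["wrist_torque"])
P=np.array([.612,.102]);r=s["eef_pos"][:2]-P;print(np.hypot(*r),np.arctan2(r[1],r[0])%6.283-2.355)
```

```text
[0.47962965 0.13183496 0.09935649] 0.3120892385177596 [-7.47726074 12.08264695  3.48405412] [1.82095737 1.26485435 0.83644384]
0.13569094769440754 0.5649069904910662
```

View pics/w6.png

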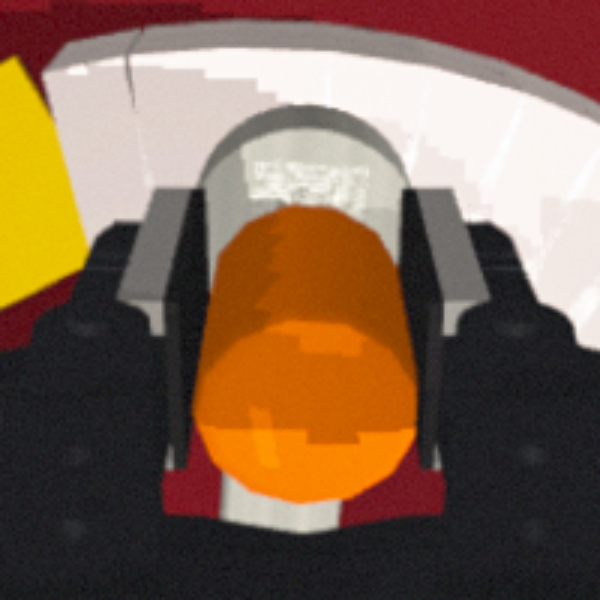

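View pics/s6.png

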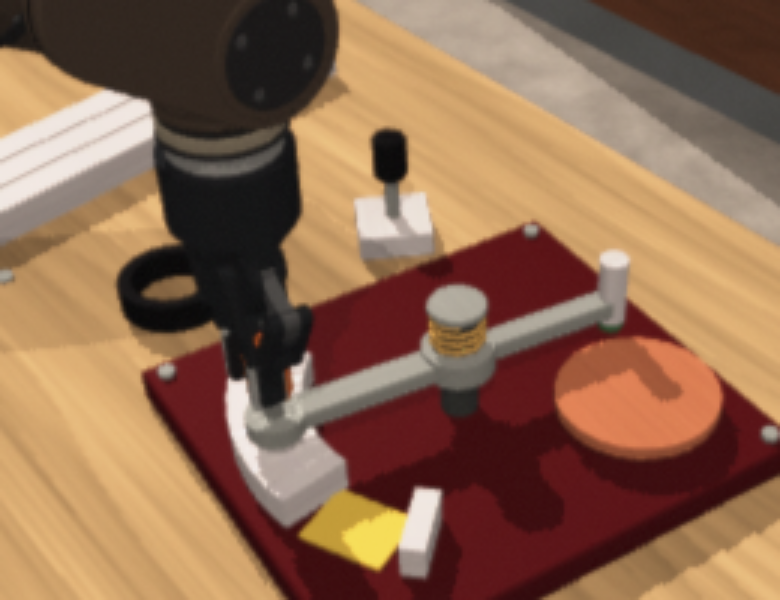

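Run:
```python
from h import *
s=ctrl.get_state()
print("now lever outer edge",wz(322,263,.076,s),"left edge",wz(288,283,.076,s),"right",wz(357,283,.076,s),"knob top",wz(321.7,357,.134,s),wz(321.7,357,.131,s), "TCP",s["eef_pos"])
P=(.612,.102)
# stale w4 state
s4=dict(eef_pos=np.array([.52145,.19635,.10243]),tcp_rot=s["tcp_rot"]*0+np.array([-0.70573539,0.04180059,-0.04339889,0.7059085]))
print("w4 lever outer",wz(321,239,.076,s4),"knob top",wz(321.5,337,.134,s4),wz(321.5,337,.131,s4))
for n in("s6",):pass
p,d=cams.read_camera("top");cv2.imwrite("pics/t6.png",cv2.resize(p[150:320,170:410],None,fx=3,fy=3,interpolation=cv2.INTER_CUBIC))
```

```text
now lever outer edge [0.46910392 0.13360916 0.076     ] left edge [0.47725732 0.11617194 0.076     ] right [0.48122781 0.14918544 0.076     ] knob top [0.48419693 0.13129994 0.134     ] [0.48608782 0.13109896 0.131     ] TCP [0.47963486 0.1318903  0.09935279]
w4 lever outer [0.50032799 0.19878435 0.076     ] knob top [0.51934639 0.19664617 0.134     ] [0.52107578 0.19644392 0.131     ]
```

View pics/t6.png

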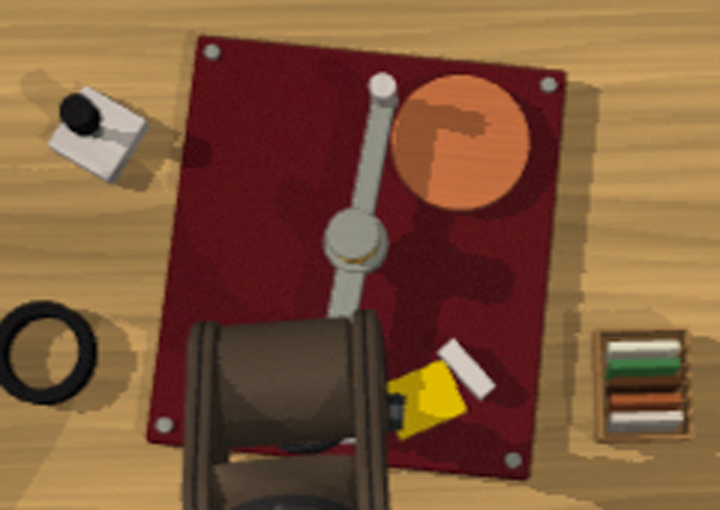

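The knob is still at radius 0.131, so the geometry holds. The outward force comes from the knob turning with the lever inside non-rotating fingers. The tool has also sunk 3 mm, so the pin may be near the plate. For the rest of the swing I turn the gripper with the lever and raise it 5 mm.

>>> play_rows([
  {"tx":-0.03,"ty":-0.3,"tz":-0.65,"ax":0,"ay":-3,"az":0,"claw":1.5},
  {"tx":-0.02,"ty":-0.5,"tz":-1.3,"ax":0,"ay":-6,"az":0,"claw":1.5},
  {"tx":0.02,"ty":-0.5,"tz":-1.95,"ax":0,"ay":-9,"az":0,"claw":1.5},
  {"tx":0.09,"ty":-0.5,"tz":-2.6,"ax":0,"ay":-12,"az":0,"claw":1.5},
  {"tx":0.19,"ty":-0.5,"tz":-3.24,"ax":0,"ay":-15,"az":0,"claw":1.5},
  {"tx":0.33,"ty":-0.5,"tz":-3.88,"ax":0,"ay":-18,"az":0,"claw":1.5},
  {"tx":0.49,"ty":-0.5,"tz":-4.5,"ax":0,"ay":-21,"az":0,"claw":1.5},
  {"tx":0.69,"ty":-0.5,"tz":-5.12,"ax":0,"ay":-24,"az":0,"claw":1.5},
  {"tx":0.92,"ty":-0.5,"tz":-5.73,"ax":0,"ay":-27,"az":0,"claw":1.5},
  {"tx":1.18,"ty":-0.5,"tz":-6.33,"ax":0,"ay":-30,"az":0,"claw":1.5},
  {"tx":1.46,"ty":-0.5,"tz":-6.91,"ax":0,"ay":-33,"az":0,"claw":1.5},
  {"tx":1.6,"ty":-0.5,"tz":-7.15,"ax":0,"ay":-34,"az":0,"claw":1.5},
], grip_force=50)

```text
time: 5.55
eef_pos: [0.4863, 0.0556, 0.103]
tcp_rot: [-0.686, -0.161, 0.171, 0.689]
contact_force: [-9.3, 0.4, 0.9]
opening: 0.312
```

>>> play_rows([
  {"tx":0,"ty":0,"tz":0,"ax":0,"ay":0,"az":0,"claw":1.5},
  {"tx":0,"ty":0,"tz":0,"ax":0,"ay":0,"az":0,"claw":1.5},
  {"tx":0,"ty":0,"tz":0,"ax":0,"ay":0,"az":0,"claw":1.5},
])

```text
time: 5.8
eef_pos: [0.4862, 0.056, 0.103]
tcp_rot: [-0.686, -0.16, 0.17, 0.689]
contact_force: [-8.4, -0.4, -0.2]
opening: 0.314
```

Run:
```python
from h import *
s=ctrl.get_state();p,d=cams.read_camera("wrist");cv2.imwrite("pics/w7.png",p)
p,d=cams.read_camera("side");cv2.imwrite("pics/s7.png",cv2.resize(p[120:320,160:420],None,fx=3,fy=3))
p,d=cams.read_camera("top");cv2.imwrite("pics/t7.png",cv2.resize(p[150:320,170:410],None,fx=3,fy=3,interpolation=cv2.INTER_CUBIC))
print(s["eef_pos"],s["opening"],s["contact_force"],s["wrist_torque"],s["qpos"])
P=np.array([.612,.102]);r=s["eef_pos"][:2]-P;print(np.hypot(*r),np.arctan2(r[1],r[0])%6.283-2.355)
```

```text
[0.48617315 0.0559699  0.10300477] 0.3136629574231662 [-8.35774207 -0.43948693 -0.15411664] [-0.25314576  1.24571824 -0.3742076 ] [-9.29672757e-02  3.35329682e-02  2.11683323e+00 -1.83662233e-04
  1.00607820e+00 -2.13485749e+00]
0.1339819578016977 1.137106435907997
```

View pics/w7.png

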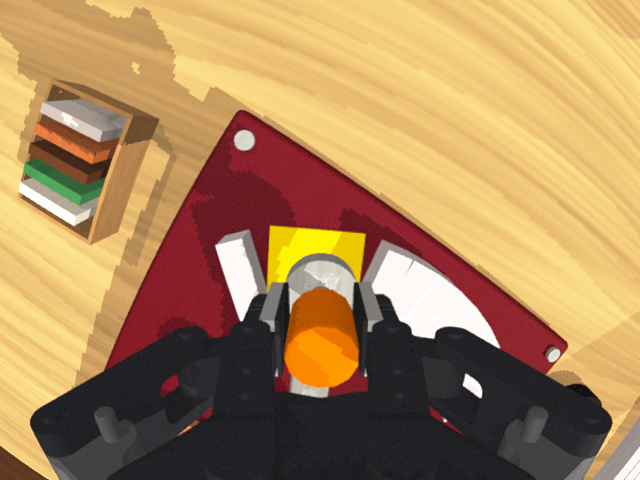

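View pics/s7.png

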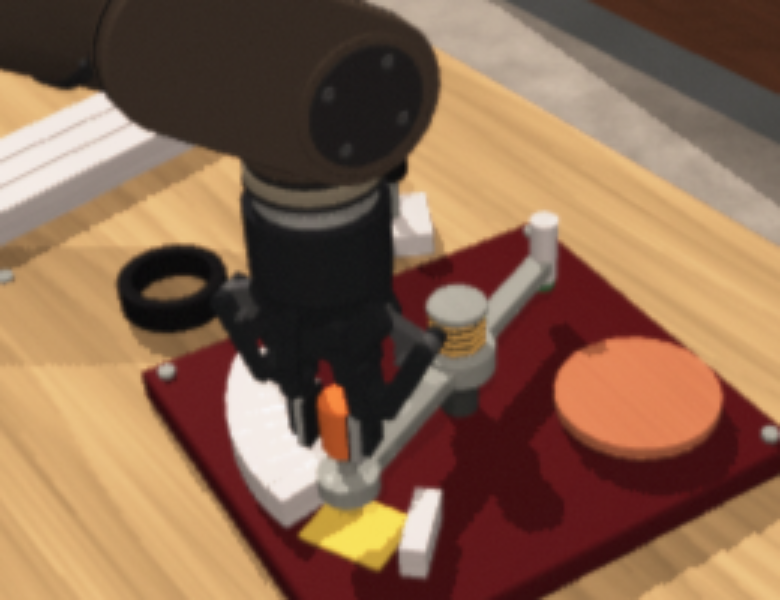

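View pics/t7.png

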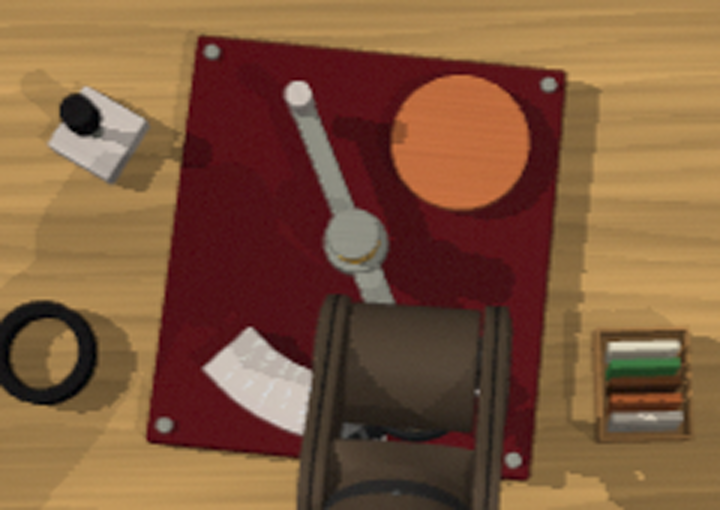

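The lever end sits over the yellow pocket at q≈1.14, well inside the ±0.15 window, and the lateral forces are moderate. I push down.

>>> play_rows([
  {"tx":0,"ty":0.3,"tz":0,"ax":0,"ay":0,"az":0,"claw":1.5},
  {"tx":0,"ty":0.6,"tz":0,"ax":0,"ay":0,"az":0,"claw":1.5},
  {"tx":0,"ty":0.9,"tz":0,"ax":0,"ay":0,"az":0,"claw":1.5},
  {"tx":0,"ty":1.2,"tz":0,"ax":0,"ay":0,"az":0,"claw":1.5},
  {"tx":0,"ty":1.5,"tz":0,"ax":0,"ay":0,"az":0,"claw":1.5},
  {"tx":0,"ty":1.8,"tz":0,"ax":0,"ay":0,"az":0,"claw":1.5},
  {"tx":0,"ty":2.1,"tz":0,"ax":0,"ay":0,"az":0,"claw":1.5},
  {"tx":0,"ty":2.1,"tz":0,"ax":0,"ay":0,"az":0,"claw":1.5},
  {"tx":0,"ty":2.1,"tz":0,"ax":0,"ay":0,"az":0,"claw":1.5},
])

```text
time: 6.7
eef_pos: [0.4865, 0.0556, 0.0848]
tcp_rot: [-0.686, -0.16, 0.171, 0.689]
contact_force: [-16.0, -2.3, 15.9]
opening: 0.309
```

Run:
```python
from h import *
s=ctrl.get_state();p,d=cams.read_camera("wrist");cv2.imwrite("pics/w8.png",cv2.resize(p[220:420,220:420],None,fx=3,fy=3))
p,d=cams.read_camera("side");cv2.imwrite("pics/s8.png",cv2.resize(p[190:310,200:340],None,fx=5,fy=5))
print(s["eef_pos"],s["opening"],s["contact_force"],s["wrist_torque"])
P=np.array([.612,.102]);r=s["eef_pos"][:2]-P;print(np.hypot(*r),np.arctan2(r[1],r[0])%6.283-2.355)
```

```text
[0.48654045 0.05556158 0.08481851] 0.3094052443597255 [-16.0248808   -2.33049097  15.86700873] [-0.46956125  2.27350712 -0.26810379]
0.13377826692495742 1.1409161467527364
```

View pics/w8.png

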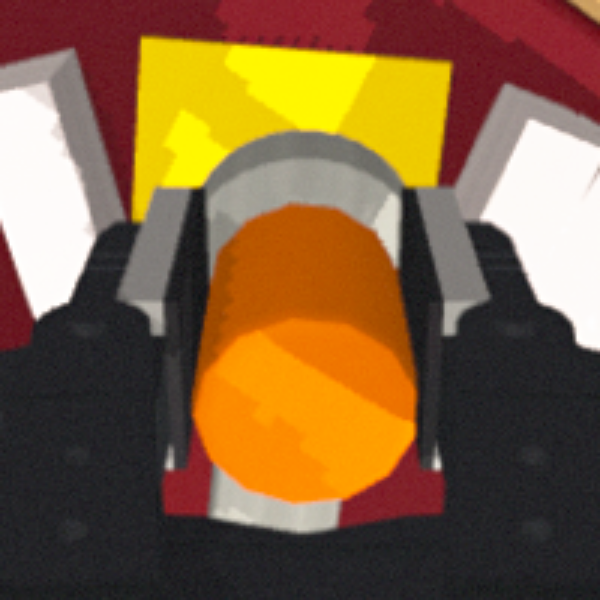

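View pics/s8.png

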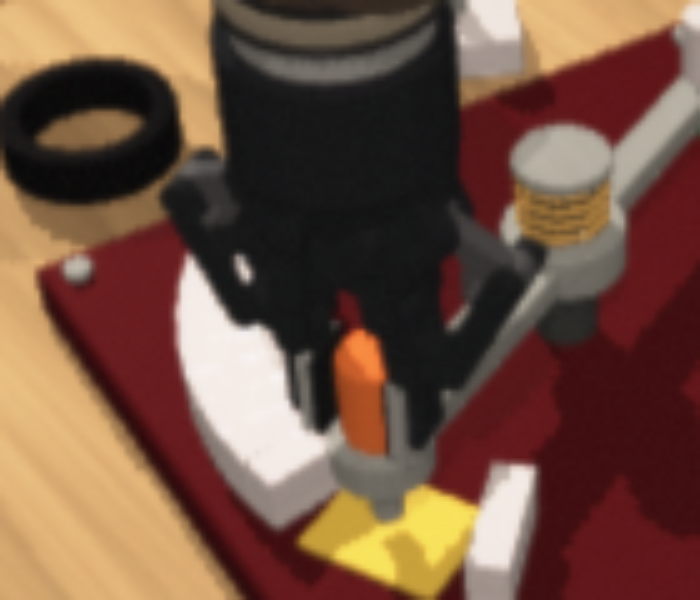

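The upward force jumped to 16 N after 18.2 mm of travel (z 0.103 to 0.085), so the plunger has bottomed. The side view shows the knob down on the lever end and the pin in the yellow pocket. I press slightly more, then ease it back gently towards the shoulder before letting go.

>>> play_rows([
  {"tx":-0.1,"ty":0.2,"tz":0,"ax":0,"ay":0,"az":0,"claw":1.5},
  {"tx":-0.2,"ty":0.2,"tz":0,"ax":0,"ay":0,"az":0,"claw":1.5},
  {"tx":-0.15,"ty":0,"tz":0.4,"ax":0,"ay":2,"az":0,"claw":1.5},
  {"tx":-0.1,"ty":0,"tz":0.8,"ax":0,"ay":4,"az":0,"claw":1.5},
  {"tx":0,"ty":0,"tz":1.2,"ax":0,"ay":6,"az":0,"claw":1.5},
  {"tx":0.1,"ty":0,"tz":1.6,"ax":0,"ay":8,"az":0,"claw":1.5},
  {"tx":0.2,"ty":0,"tz":1.9,"ax":0,"ay":10,"az":0,"claw":1.5},
  {"tx":0.3,"ty":0,"tz":2.1,"ax":0,"ay":10,"az":0,"claw":1.5},
  {"tx":0.3,"ty":0,"tz":2.1,"ax":0,"ay":10,"az":0,"claw":1.5},
  {"tx":0.3,"ty":0,"tz":2.1,"ax":0,"ay":10,"az":0,"claw":1.5},
])

```text
time: 7.63
eef_pos: [0.48, 0.0772, 0.0848]
tcp_rot: [-0.698, -0.101, 0.11, 0.701]
contact_force: [-13.9, 4.4, 13.1]
opening: 0.313
```

Run:
```python
from h import *
s=ctrl.get_state();p,d=cams.read_camera("wrist");cv2.imwrite("pics/w9.png",p)
p,d=cams.read_camera("side");cv2.imwrite("pics/s9.png",cv2.resize(p[190:310,200:340],None,fx=5,fy=5))
print(s["eef_pos"],s["opening"],s["contact_force"],s["wrist_torque"])
P=np.array([.612,.102]);r=s["eef_pos"][:2]-P;print(np.hypot(*r),np.arctan2(r[1],r[0])%6.283-2.355)
```

```text
[0.48004985 0.07724749 0.0848336 ] 0.3133905472171379 [-13.9138936    4.38562244  13.08783946] [0.48503539 1.96095859 0.13584106]
0.1342517339908541 0.9718421075483863
```

View pics/w9.png

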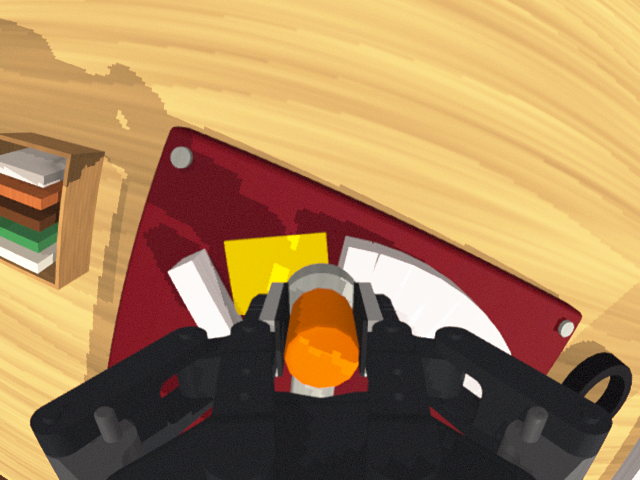

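View pics/s9.png

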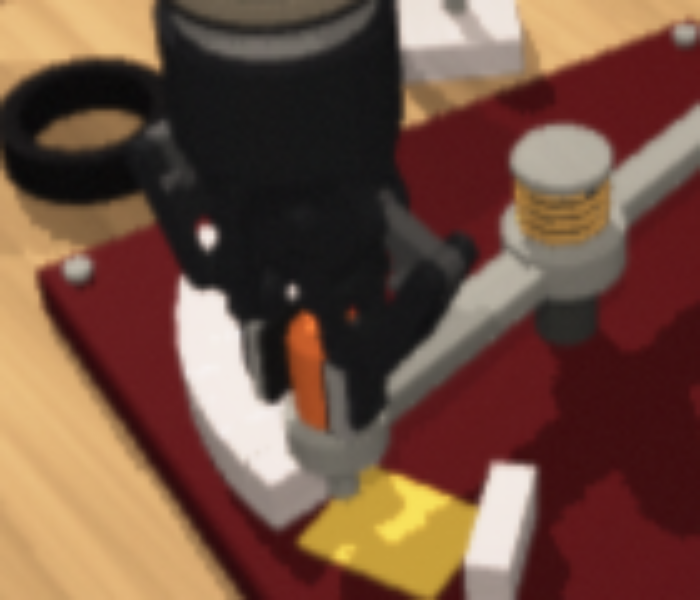

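It is held at q≈0.97 with the plunger still pressed down (13 N). I open the fingers in place and then rise straight up.

>>> play_rows([
  {"tx":0,"ty":0,"tz":0,"ax":0,"ay":0,"az":0,"claw":3.2},
  {"tx":0,"ty":-0.1,"tz":0,"ax":0,"ay":0,"az":0,"claw":4.5},
  {"tx":0,"ty":-0.2,"tz":0,"ax":0,"ay":0,"az":0,"claw":6},
  {"tx":0,"ty":-0.2,"tz":0,"ax":0,"ay":0,"az":0,"claw":6.5},
  {"tx":0,"ty":-0.2,"tz":0,"ax":0,"ay":0,"az":0,"claw":6.5},
  {"tx":0,"ty":-0.2,"tz":0,"ax":0,"ay":0,"az":0,"claw":6.5},
])

```text
time: 8.23
eef_pos: [0.4852, 0.0754, 0.0873]
tcp_rot: [0.699, 0.105, -0.105, -0.699]
contact_force: [0.7, 0.0, 0.2]
opening: 0.756
```

Run:
```python
from h import *
s=ctrl.get_state();p,d=cams.read_camera("wrist");cv2.imwrite("pics/w10.png",p)
print(s["eef_pos"],s["opening"],s["contact_force"])
```

```text
[0.48519544 0.07544936 0.08732896] 0.7564367032676292 [0.69243186 0.01607225 0.15492838]
```

View pics/w10.png

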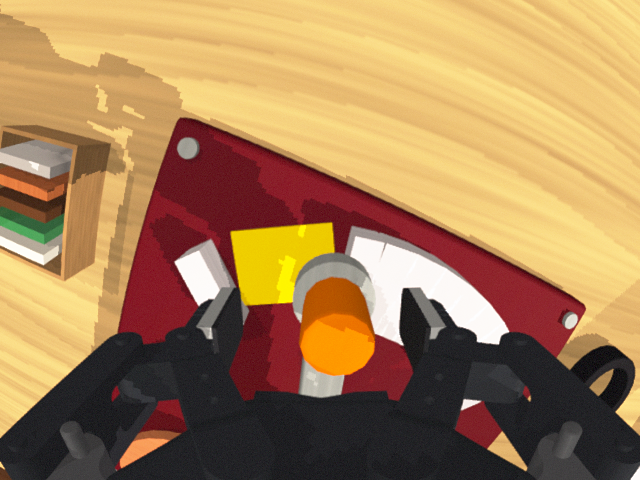

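The fingers are clear (force about 0) and the knob at (337,345) stays parked at the shoulder. I rise.

>>> play_rows([
  {"tx":0,"ty":-1,"tz":0,"ax":0,"ay":0,"az":0,"claw":7.5},
  {"tx":0,"ty":-3,"tz":0,"ax":0,"ay":0,"az":0,"claw":8.5},
  {"tx":0,"ty":-5.5,"tz":0,"ax":0,"ay":0,"az":0,"claw":8.5},
  {"tx":0,"ty":-8,"tz":0,"ax":0,"ay":0,"az":0,"claw":8.5},
  {"tx":0,"ty":-10.5,"tz":0,"ax":0,"ay":0,"az":0,"claw":8.5},
  {"tx":0,"ty":-13,"tz":0,"ax":0,"ay":0,"az":0,"claw":8.5},
  {"tx":0,"ty":-15,"tz":0,"ax":0,"ay":0,"az":0,"claw":8.5},
  {"tx":0,"ty":-16,"tz":0,"ax":0,"ay":0,"az":0,"claw":8.5},
  {"tx":0,"ty":-16,"tz":0,"ax":0,"ay":0,"az":0,"claw":8.5},
  {"tx":0,"ty":-16,"tz":0,"ax":0,"ay":0,"az":0,"claw":8.5},
])

```text
time: 9.12
eef_pos: [0.485, 0.0756, 0.2474]
tcp_rot: [0.699, 0.105, -0.105, -0.699]
contact_force: [-0.6, 0.2, -1.1]
opening: 0.994
```

Run:
```python
from h import *
s=ctrl.get_state();p,d=cams.read_camera("wrist");cv2.imwrite("pics/w11.png",p)
p,d=cams.read_camera("side");cv2.imwrite("pics/s11.png",p);cv2.imwrite("pics/s11c.png",cv2.resize(p[190:310,200:340],None,fx=5,fy=5))
q,d=cams.read_camera("top");cv2.imwrite("pics/t11.png",q)
a=cv2.imread("pics/top0.png")
for nm,(y0,y1,x0,x1) in dict(stand=(170,215,180,222),tape=(245,290,160,208),box=(255,302,364,405)).items(): print(nm,cv2.absdiff(a,q)[y0:y1,x0:x1].mean().round(2))
b=cv2.imread("pics/side0.png")
for nm,(y0,y1,x0,x1) in dict(stand=(160,208,275,308),tape=(200,232,196,238),box=(322,392,308,385)).items(): print("side",nm,cv2.absdiff(b,p)[y0:y1,x0:x1].mean().round(2))
print(s["eef_pos"],s["contact_force"],s["time"])
```

```text
stand 7.04
tape 5.74
box 6.38
side stand 47.52
side tape 5.14
side box 6.91
[0.48499177 0.07562654 0.24738727] [-0.57309792  0.2192529  -1.08904825] 9.1167
```

View pics/s11c.png

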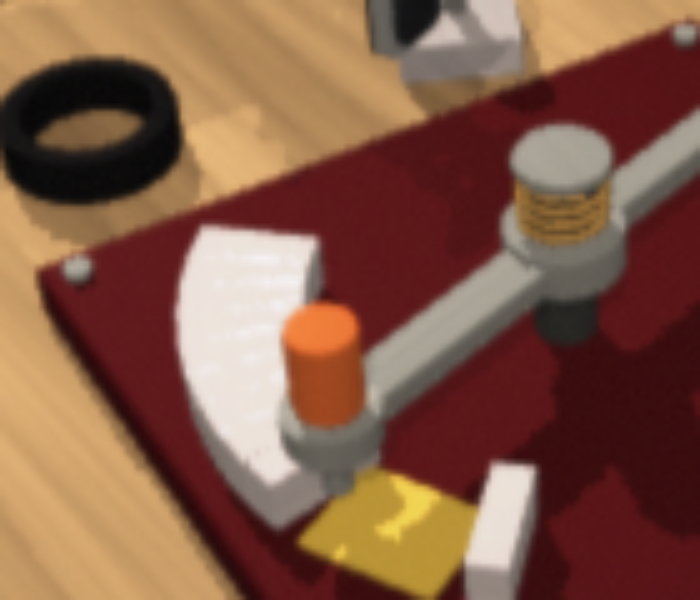

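View pics/t11.png

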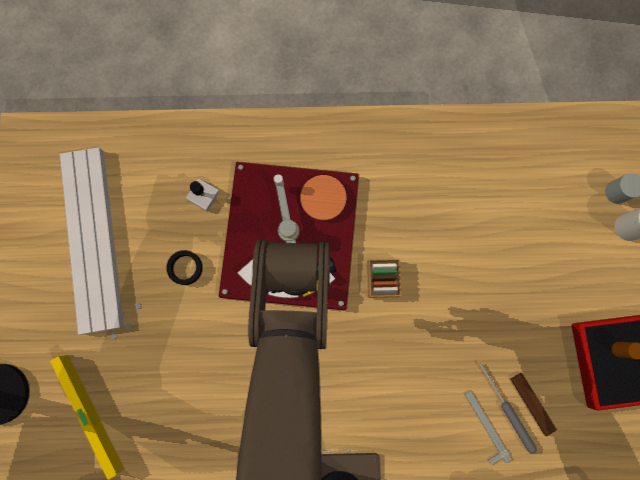

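View pics/s11.png

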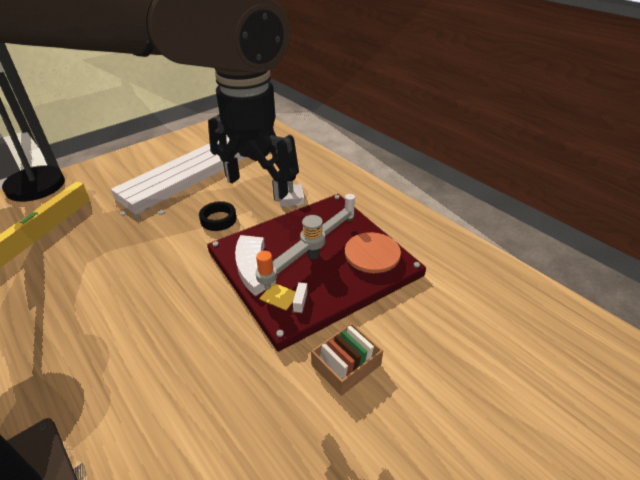

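The side crop shows the knob seated on the lever end (top face at about (264.4,256) full-frame), with the pin in the pocket against the shoulder. Now a numeric check of height, angle and the settled state.

Run:
```python
from h import *
P=np.array([.612,.102])
for q in (.95,.98):
  c=P+.13*np.array([np.cos(2.345+q),np.sin(2.345+q)])
  for z in(.116,.120,.134,.076): print(q,z,proj("side",[*c,z]).round(1))
s=ctrl.get_state();p,d=cams.read_camera("wrist")
hsv=cv2.cvtColor(p,cv2.COLOR_BGR2HSV);m=cv2.inRange(hsv,(5,180,120),(16,255,255));k,l,st,ce=cv2.connectedComponentsWithStats(m)
print([(ce[i].round(1),st[i]) for i in range(1,k) if st[i,4]>100]);print("pred",[wproj((*c,z),s).round(1) for z in(.116,.134)])
S=at_z("top",278.5,179.5,.106);r=P-S[:2];print("q stone",np.arctan2(r[1],r[0])%6.2832-2.345)
for nm in("pics/w11.png",):
  w=cv2.imread(nm);cv2.imwrite("pics/w11c.png",cv2.resize(w[180:380,220:420],None,fx=3,fy=3))
  cv2.imwrite("pics/w11d.png",w)
```

```text
0.95 0.116 [[261.6 256.1]]
0.95 0.12 [[261.4 254.4]]
0.95 0.134 [[260.7 248.4]]
0.95 0.076 [[263.6 272.4]]
0.98 0.116 [[263.2 257. ]]
0.98 0.12 [[263.  255.4]]
0.98 0.134 [[262.3 249.4]]
0.98 0.076 [[265.1 273.4]]
[(array([133.2, 165.4]), array([107, 154,  53,  22, 463], dtype=int32)), (array([324.6, 223.5]), array([310, 213,  36,  39, 350], dtype=int32))]
pred [array([323.8, 233.2]), array([324. , 239.2])]
q stone 0.9819264173529163
```

View pics/w11c.png

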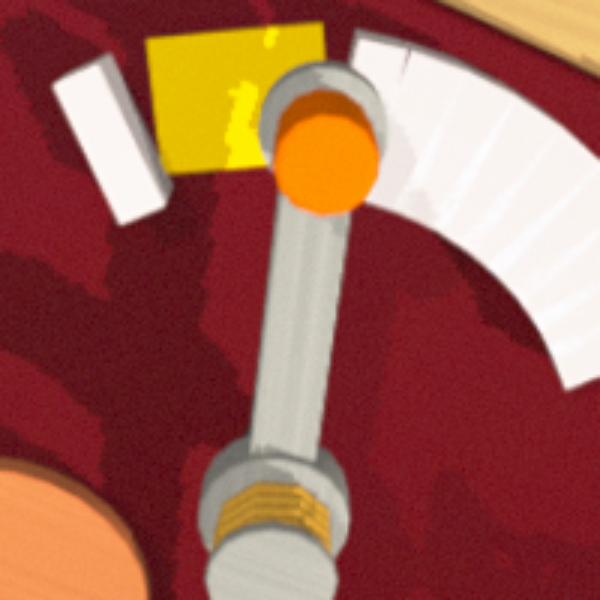

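Run:
```python
from h import *
s=ctrl.get_state();p,d=cams.read_camera("wrist")
m=cams.camera_model("wrist");T=m["tool_from_camera"];K=m["intrinsics"]
W=np.eye(4);W[:3,:3]=Rot.from_quat(s["tcp_rot"]).as_matrix();W[:3,3]=s["eef_pos"];M=W@T
def h(u,v):
    D=np.median(d[v-2:v+3,u-2:u+3]);a=np.array([(u-K[0,2])/K[0,0],(v-K[1,2])/K[1,1]]);th=np.hypot(*a)
    r=np.array([*(np.sin(th)*a/th),np.cos(th)]);return (M@np.array([*(r*D/r[2]),1]))[:3].round(4)
for n,u,v in(("knob",329,236),("knob",325,232),("lever",322,280),("lever",320,300),("pivot",310,372),("base",380,315),("plate",375,225)): print(n,h(u,v))
p,d=cams.read_camera("side")
for u,v in((264,256),(265,255),(312,222)): print("side",at_d("side",u,v,d[v,u]))
print(s["time"])
```

```text
knob [0.4851 0.0827 0.1164]
knob [0.483  0.0789 0.1164]
lever [0.5353 0.0928 0.0762]
lever [0.5545 0.0969 0.0767]
pivot [0.6088 0.1043 0.114 ]
base [0.5746 0.1714 0.0263]
plate [0.4778 0.1272 0.0503]
side [0.48608538 0.07832474 0.11733246]
side [0.48864236 0.07889591 0.11778891]
side [0.61143828 0.09965331 0.11605286]
9.3167
```

Depth puts the knob top at 0.1164 m, against 0.116 for fully down. The pivot, base and plate heights read true to 0.3 mm. The arm has stayed put, so I hand in.

```bash
python3 -c "
from plant import ctrl
print(ctrl.sign_off())"
```

```text
the job is handed in; nothing more can be done
None
```

The polishing arm is parked: I swung it off the copper disc by the orange knob, pushed the knob down into the yellow-floored pocket, and it stayed there when I let go. The job was handed in at about 9.3 s of the 35 s allowed.

**How it went:** I held the lever at about 1.14 rad, pushed the plunger down 18 mm until it bottomed at about 16 N, eased it back to the shoulder, opened the fingers and rose clear.

**Last checks:**
- **Plunger down:** the knob's top measured 0.1164 m from the wrist camera, against 0.116 m for fully down. The rough side-camera depth gave 0.117–0.118 m; that camera also read the pivot top about 2 mm high.
- **Lever angle:** it stays at about 0.95–0.98 rad with the pin against the shoulder, nominally 0.95. The spread is within measuring error.
- **Bystanders:** the stand, slab box and tape roll look unmoved in the top view. The side-view comparison for the stand is not usable because the gripper was in front of it.

**Disagreements along the way:** halfway through the swing the sideways force reached about 14 N, more than the spring alone, because the knob turned in the fingers. I finished the swing turning the gripper with the lever. The sideways force rose to about 16 N again while pressing down, still well below the limits.

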